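Load a battery cassette into the free bay of a latching charging rack

TASK

One battery cassette is still lying on the desk. Press open the latch of the empty bay of the charging rack until it stays open by itself, set the cassette upright in that bay, foot down, and press it home until the latch snaps shut over its collar. Leave the latches of the other two bays shut and do not push the things lying around it about.

Things in the scene. Friction and masses are not known exactly. Their poses are not given: they have to be found in the camera images.
- cassette_centre (a point): Centre of the loose battery cassette, a grey plastic block 112 mm long, 30 mm thick all over, 0.2 to 0.33 kg, lying flat at the start (this point then 15 mm up, 56 mm from the foot end). x runs along it from foot to head, y across its width, z through its thickness. From the foot end: body 56 mm wide, 0 to 44 mm; collar 72 mm wide, 44 to 56 mm; neck 54 mm wide, 56 to 112 mm.
- cassette_neck (a point): Middle of the cassette's neck, the ribbed part to grip (54 mm wide, 56 mm long, 30 mm thick), 28 mm from the cassette's centre towards the head; axes as there. The collar's lugs stand out 9 mm past the neck on each narrow side. Standing on its foot the cassette stays up by itself, but tips over when leant more than about 15 degrees to a broad face.
- cassette_foot (a point): Centre of the cassette's foot end face (brass contact strips), 56 mm from its centre towards -x; axes as there. This face goes down on the bay's floor; the cassette fits either way round.
- bay_empty_floor (a point): Centre of the empty bay's floor, 15 mm above the desk; z up, x away from the latch to the back panel, y along the row of bays. The bay is a channel open at the top, 58.5 mm in x by 32.5 mm in y, for the cassette's foot (width along x, thickness along y). Side walls 40 mm high with flared lips to 48 mm above the floor, end walls 34 mm.
- rack_centre (a point): Middle of the rack, on its base slab, 12 mm above the desk; axes as the bays. Fixed, 196 mm wide, three bays 62 mm apart along y; any of them may be the empty one, the others hold fixed cassettes of the same kind, 32 mm from neck to neck. The back panel's face is 39 mm behind the bays' centres, 9 mm higher than a seated cassette and 12 mm from its neck: no room for a finger there.
- latch_empty_pad (a point): Middle of the top of the thumb pad (18 mm in x, 22 mm in y, ribbed) of the empty bay's latch. Latch shut: 82 mm in front of the bay's centre (towards its -x), 53 mm above its floor, axes as the bay. It turns with the latch, whose pivot lies along y, 34 mm behind the pad's middle and 6 mm below its top.
- latch_empty (a joint): Turn of the empty bay's latch, a claw whose two jaws hold the collar: 0 shut (upper jaw over the bay's mouth, cannot be forced from above), 0.60 open. An over-centre spring holds it at either end. Pressing the pad down takes about 6 N; past 0.30 (pad 10 mm down) it jumps open and stays, pad 20 mm down.
- latch_empty_jaw (a point): Tip of the lower jaw of the empty bay's latch, 31 mm in front of the bay's centre, 43 mm above its floor when shut. With the latch open it stops the collar, so the cassette stands 9.5 mm above its seat; pressing the cassette down (about 14 N, more with friction) carries the jaw down until half-way the latch snaps shut, upper jaw over the collar.
- latch_b (a joint): Latch of one of the occupied bays, rad: 0 shut.
- latch_c (a joint): Latch of the other occupied bay, rad: 0 shut.
- side_cutters: Bystander: side cutters lying on the desk, 131x42x14 mm, origin under their centre.
- multimeter: Bystander: multimeter lying on its back, 142x75x45 mm, origin under its centre.
- tape_amber: Bystander: roll of amber tape lying flat, 52 mm across and 18 mm high, origin under its centre.

How it is judged:
By the outcome, as a careful person would: the job done as asked, in the order asked, and still so for the second after the job is handed in, with the robot touching nothing.
It also fails if it takes over 64 s, if anything falls off the work surface, if the arm or the gripper's body presses on something with over 40 N, if the wrist force passes 120 N, or if a joint passes its speed limit or range.

ROBOT

A 7-joint arm with a two-finger parallel gripper is mounted at the origin on a cart in front of the work surface, level with it; the furniture and walls round the work are solid. World frame = base frame: x ahead of the robot, y to its left, z up, the work surface at z = 0. Lengths are in m, angles in rad, forces in N, time in s.
With the tool pointing down it reaches from about 0.425 to 0.925 m from the base axis. Payload 6.8 kg.
Tool frame: the origin (TCP) lies on the mounting face of the last link; the fingertips stand 173 mm ahead of it and the grasp point (between the pads) lies 155 mm ahead of it; z points along the fingers, y is the direction in which the jaws open and shut (so a half turn about z gives the same grasp; the last joint's range is limited). The gripper opens to 85 mm and grips with 20 to 120 N. Pads are 22 mm wide; open, the fingers measure 114 mm over their backs; the gripper's body (76 mm by 85 mm) begins 54 mm behind the grasp point. The pads swing forward as they close: fully open they stand 13 mm farther back than shut.
Start: joints at [1.116, 0.477, 0.022, 1.555, -0.011, 1.109, -0.083], TCP at [0.229, -0.635, 0.405] pointing down, gripper open.
Joint ranges: [-2.96, 2.96], [-0.34, 2.1], [-1.41, 1.46], [0.24, 2.44], [-1.37, 4.51], [0.17, 1.92], [-2.96, 2.96]. Speed limits (rad/s): [2.39, 2.39, 3.14, 3.14, 3.14, 3.14, 3.14].

INTERFACE

Orientations are given as a unit quaternion [w, x, y, z].
In Python, from station import sensors, read_camera, bot gives the robot as it stands. The module is installed in compiled form; this text tells all that it offers.
- The arm moves only by the tool play_rows, never from a script. Its argument "commands" is a list of rows, each a list of 4 numbers: the shift along the tool's x, y, z in m, then the turn about the tool's z in degrees. A call has 1 to 20 rows; each row shifts and turns the commanded pose from where the row before left it, along the tool's axes as they then stand; what a row does not reach is not made up. A row lasts 1/10 s, in which the tool goes at most 50 mm and 8.59 degrees, less where a joint would pass 70% of its speed; a pose out of reach is approached as far as the arm can. A call with a gripper value outside its range is refused whole. "claw" is the finger opening in m, from 0 to 0.0854, set as the call begins (left out, the last holds). The fingers move at their own pace and stop on an object; "force" is the grip in N (left out, the last holds). Time passes only in rows, so rows that do not move let the fingers close. It gives the time, the measured TCP pose, the force and the opening at its end, in the units of the state.
- sensors.get_obs(): the state, without advancing time (a new reading comes with each control period).
- read_camera(name): name is "scene" or "top" or "wrist"; returns a dict with "frame" (384x512x3 uint8, blue, green, red), "depth" (384x512 float32, m along the optical axis (not along the pixel's ray), 0 where there is no reading), "fx", "fy", "cx", "cy" (pixels), "rvec" (rotation vector, rad) and "tvec" (3), from world to camera coordinates, as OpenCV has them; the wrist camera has in their place "T_tool_cam" (4x4, takes a point from camera to tool coordinates, whose origin is the TCP and whose axes are the flange's). Camera axes: x right, y down, z forward; pixel columns grow to the right and rows downward; lengths in m; the calibration is good to about 2 mm. The wrist camera is an equidistant fisheye: a pixel r from the principal point sees the ray r / f radians off the axis. A picture is of the moment at which its call begins: read the wrist's pose just before it.
- bot.hand_in(): hands the job in, once; it reports no verdict.
The state is a dict: "t": time; "q": joint angles; "joint_vel": joint speeds; "joint_torque": joint torques, N m; "eef_pos": TCP position; "tool_rot": TCP orientation; "contact_force": force on the tool from outside, world axes, zero at the start; "torque": the same for the moment, N m; "gripper_width": opening from 0.0 (shut) to 1.0 (fully open).
Only numpy, scipy, OpenCV 4.12 (cv2) and the standard library are available. Lean on these libraries where they do the work, as an engineer would, in place of code of your own. Each camera call takes 0.05 s, during which the arm holds its last target.

## Working session

There is one attempt and no reset: what is moved stays moved. The work goes in short steps, Python scripts to look and compute and a tool call to move; the robot and the scene stay as the last step left them, time stands still between calls to the robot, and variables do not carry over. Pictures are saved under pics/ and viewed, and the job is handed in when it is done.

Besides the shell and the picture viewer there is one more tool, called after ">>>" as a command line: name --pt "numbers of a row" for each row, then --argument value for the rest. play_rows: Moves the arm, as the interface text tells. Its arguments: {"type":"object","properties":{"commands":{"type":"array"},"claw":{"type":"number"},"force":{"type":"number"}},"required":["commands"]}

```bash
mkdir -p pics
cat > h.py <<'E'
import numpy as np, cv2
from station import sensors, read_camera, bot
def snap(n,f):
    c=read_camera(n); cv2.imwrite('pics/'+f+'.png',c['frame']); np.savez('pics/'+f+'.npz',**c); return c
def wpts(c):
    d=c['depth'].astype(float); v,u=np.indices(d.shape)
    P=np.stack([(u-c['cx'])/c['fx']*d,(v-c['cy'])/c['fy']*d,d],-1)
    R=cv2.Rodrigues(np.array(c['rvec']))[0]
    return (P-np.array(c['tvec']).ravel())@R
def ray(c,u,v,z):
    R=cv2.Rodrigues(np.array(c['rvec']))[0]; o=-R.T@np.array(c['tvec']).ravel()
    d=R.T@np.array([(u-c['cx'])/c['fx'],(v-c['cy'])/c['fy'],1.]); return o+d*(z-o[2])/d[2]
def load(f): return dict(np.load('pics/'+f+'.npz'))
E
python3 - <<'E'
from h import *
print(sensors.get_obs())
for n in('scene','top','wrist'):
    c=snap(n,n+'0'); print({k:v for k,v in c.items() if k not in('frame','depth')})
E
```

```text
{'t': 0.0, 'q': array([ 1.11589665,  0.47779334,  0.02232038,  1.55645955, -0.01150549,
        1.10929771, -0.08311851]), 'joint_vel': array([-0.00072321,  0.00053379, -0.00023108, -0.00116232, -0.00170078,
       -0.00053183, -0.00033899]), 'joint_torque': array([-9.15849305e-04, -5.96447575e+01,  1.60801850e+00, -2.81197429e+01,
        1.25551934e-02,  9.26978333e-03, -1.90103890e-05]), 'eef_pos': array([ 0.2293487 , -0.63454389,  0.40372616]), 'tool_rot': array([-8.88788235e-04,  9.85001935e-01,  1.72540865e-01, -2.17775146e-04]), 'contact_force': array([ 0.37336562,  0.78629334, -0.28335775]), 'torque': array([-0.01207916,  0.00093079,  0.03851989]), 'gripper_width': 1.0014492648428883}
{'fx': 386.5355039551847, 'fy': 386.5355039551847, 'cx': 252.27655118753606, 'cy': 197.21493730304306, 'rvec': array([ 0.55016623, -2.44866853,  1.48045635]), 'tvec': array([0.39056277, 0.24305936, 0.55270077])}
{'fx': 419.6010843978438, 'fy': 419.6010843978438, 'cx': 249.87954960876218, 'cy': 191.84771739045397, 'rvec': array([ 2.12309449, -2.12758829,  0.23275821]), 'tvec': array([-0.18939886,  0.52814057,  0.87151971])}
{'fx': 297.3186396354542, 'fy': 297.3186396354542, 'cx': 259.0376612462846, 'cy': 197.1346589259825, 'T_tool_cam': array([[-3.01224825e-04, -9.44307052e-01, -3.29065497e-01,
         8.44375837e-02],
       [ 9.99999923e-01, -2.01711897e-04, -3.36549521e-04,
         4.37931956e-04],
       [ 2.51429660e-04, -3.29065573e-01,  9.44307040e-01,
         3.02518253e-02],
       [ 0.00000000e+00,  0.00000000e+00,  0.00000000e+00,
         1.00000000e+00]])}
```

View pics/scene0.png

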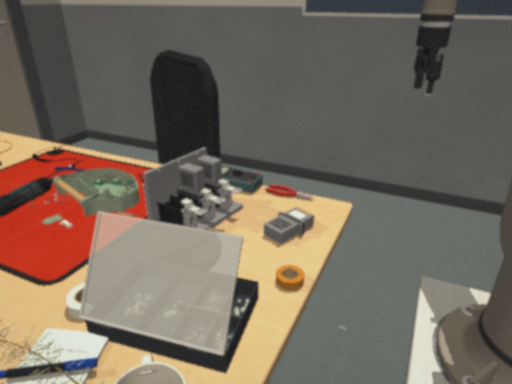

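View pics/top0.png

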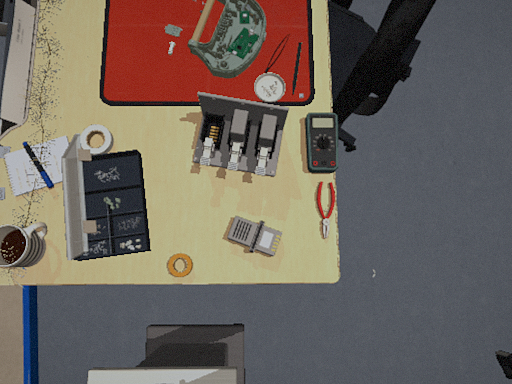

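View pics/wrist0.png

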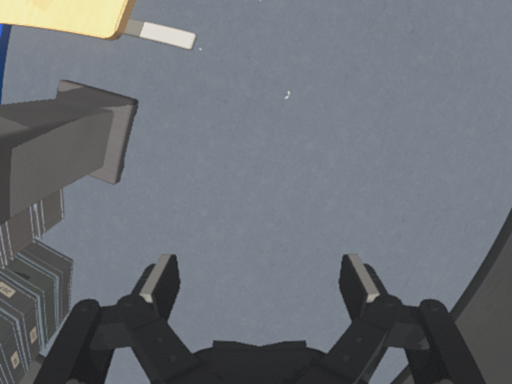

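The top view shows the empty bay as the leftmost, at about (210,135), with its latch near (207,160). The loose cassette is at (253,236), with its light end to the right, and the tape is at (180,265). I'll zoom in next.

Run:
```python
from h import *
c=load('top0'); f=c['frame']
a=cv2.resize(f[85:185,180:300],None,fx=6.4,fy=6,interpolation=cv2.INTER_CUBIC); cv2.imwrite('pics/z1.png',a)
a=cv2.resize(f[205:285,160:290],None,fx=6,fy=6,interpolation=cv2.INTER_CUBIC); cv2.imwrite('pics/z2.png',a)
P=wpts(c)
for uv in [(240,228),(267,240),(206,135),(200,300),(100,300),(330,270),(205,160),(237,125),(268,128),(206,165),(180,262)]:
    print(uv,P[uv[1],uv[0]].round(3))
s=load('scene0'); a=cv2.resize(s['frame'][140:260,135:325],None,fx=4.2,fy=4.2,interpolation=cv2.INTER_CUBIC); cv2.imwrite('pics/z3.png',a)
```

```text
(240, 228) [ 0.45  -0.169  0.033]
(267, 240) [ 0.424 -0.228  0.031]
(206, 135) [ 0.672 -0.088  0.017]
(200, 300) [ 0.255 -0.009 -0.739]
(100, 300) [ 0.257  0.381 -0.739]
(330, 270) [ 0.358 -0.371  0.004]
(205, 160) [ 0.597 -0.092  0.068]
(237, 125) [ 0.656 -0.163  0.129]
(268, 128) [ 0.345 -0.173  0.962]
(206, 165) [ 0.603 -0.088  0.004]
(180, 262) [ 0.377 -0.034  0.003]
```

View pics/z1.png

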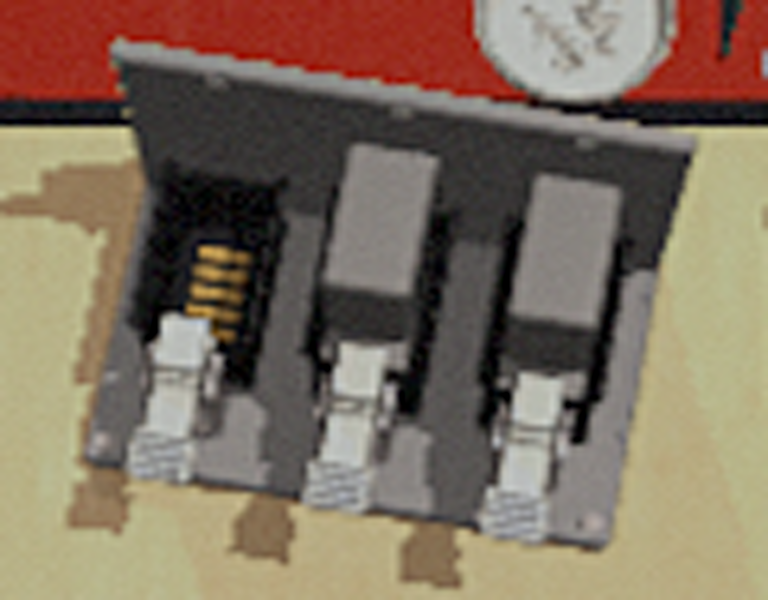

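View pics/z2.png

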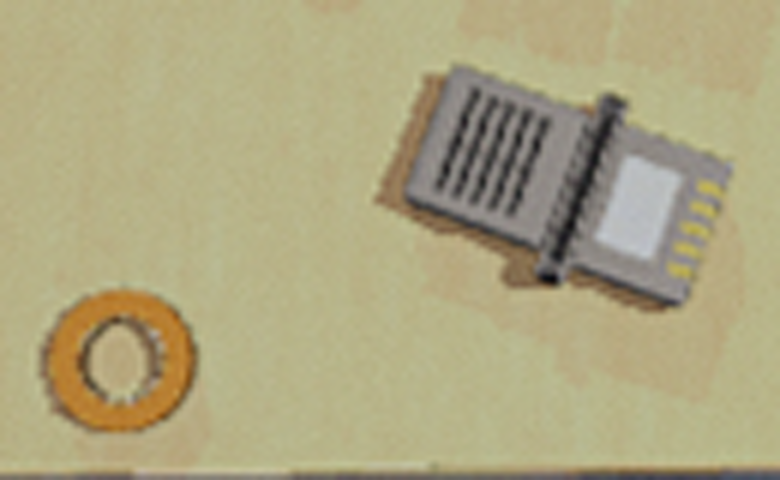

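View pics/z3.png

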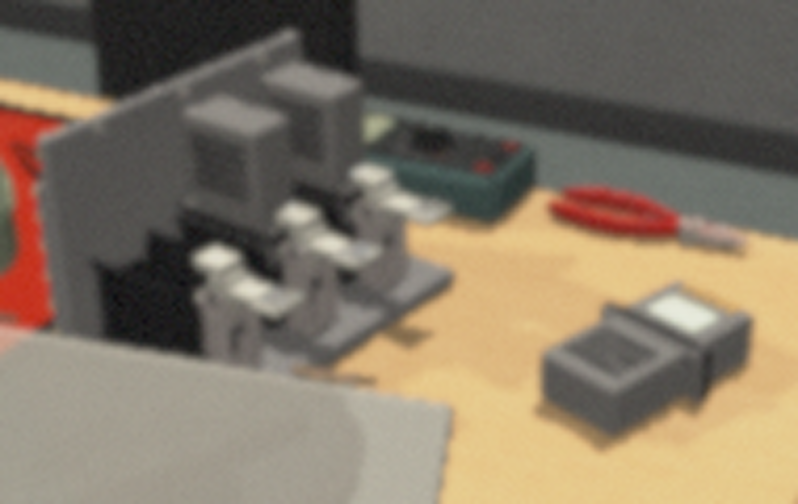

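Run:
```python
from h import *
c=load('top0'); P=wpts(c); X,Y,Z=P[...,0],P[...,1],P[...,2]
def comp(m,minA=40):
    m=cv2.morphologyEx(m.astype(np.uint8),cv2.MORPH_OPEN,np.ones((3,3)))
    n,l,s,ce=cv2.connectedComponentsWithStats(m)
    return [(l==i) for i in range(1,n) if s[i,4]>minA]
dm=(X>.3)&(X<.5)&(Y<.05)&(Y>-.35)&(abs(Z)<.008); print('desk',np.median(Z[dm]))
def rep(name,m):
    pts=P[m]; r=cv2.minAreaRect((pts[:,:2]*1000).astype(np.float32)); print(name,m.sum(),'z',np.median(pts[:,2]).round(4),'cen',np.round(r[0],1),'size',np.round(r[1],1),'ang',round(r[2],2))
for m in comp((X>.35)&(X<.52)&(Y>-.3)&(Y<-.1)&(Z>.022)&(Z<.045)): rep('cass',m)
for m in comp((X>.58)&(X<.78)&(Y>-.3)&(Y<-.02)&(Z>.118)&(Z<.133)): rep('head',m)
for m in comp((X>.55)&(X<.8)&(Y>-.3)&(Y<-.0)&(Z>.133)&(Z<.15),10): rep('panel',m)
for m in comp((X>.52)&(X<.7)&(Y>-.3)&(Y<-.0)&(Z>.055)&(Z<.095),10): rep('latch',m)
for m in comp((X>.3)&(X<.52)&(Y>-.1)&(Y<.05)&(Z>.009)&(Z<.03),10): rep('tape',m)
# edge fits along head mask
```

```text
desk 0.0011237295409158878
cass 1271 z 0.0311 cen [ 435.5 -199. ] size [111.7  71.3] ang 69.38
head 367 z 0.1279 cen [ 664.7 -166. ] size [30.1 54.8] ang 79.03
head 360 z 0.1281 cen [ 653.6 -226.5] size [30.6 54.4] ang 80.38
panel 243 z 0.1366 cen [ 712.1 -145. ] size [135.    8.9] ang 80.04
panel 52 z 0.1364 cen [ 696.3 -227.7] size [26.2  8.9] ang 83.77
panel 30 z 0.1367 cen [ 691.1 -260.4] size [16.6  7.5] ang 69.2
latch 66 z 0.0783 cen [ 697.6 -206.5] size [23.   2.3] ang 77.32
latch 48 z 0.0762 cen [ 688.  -259.3] size [18.2  3.1] ang 83.01
latch 74 z 0.0627 cen [673.3 -84.6] size [ 6.5 52.1] ang 80.9
latch 15 z 0.063 cen [ 684.2 -188.2] size [10.1  6.8] ang 45.02
latch 15 z 0.0636 cen [ 672.8 -185.5] size [6.8 9.8] ang 89.96
latch 12 z 0.0646 cen [ 672.6 -249.9] size [ 4.4 10.9] ang 89.37
latch 12 z 0.0631 cen [ 657.7 -184.4] size [ 4.5 10. ] ang 89.74
latch 15 z 0.063 cen [ 659.6 -247.6] size [ 4.5 11.2] ang 87.54
latch 409 z 0.0703 cen [ 611.  -217.9] size [45.3 93.1] ang 78.17
latch 248 z 0.07 cen [616.4 -94.8] size [25.3 58.9] ang 83.33
latch 358 z 0.0707 cen [ 611.2 -161. ] size [71.8 42.4] ang 0.48
latch 12 z 0.0636 cen [ 646.3 -182.1] size [ 4.5 10. ] ang 89.6
tape 323 z 0.0191 cen [371.8 -35.6] size [50.6 50.5] ang 44.72
```

```bash
cat >> h.py <<'E'
from scipy.spatial.transform import Rotation as Ro
def st():
    o=sensors.get_obs(); q=o['tool_rot']; R=Ro.from_quat([q[1],q[2],q[3],q[0]]).as_matrix()
    print('t',round(o['t'],2),'p',o['eef_pos'].round(4),'phi',np.degrees(np.arctan2(R[1,0],R[0,0])).round(2),'zax',R[:,2].round(3),'F',o['contact_force'].round(1),'w',round(o['gripper_width']*85.4,1))
    return o['eef_pos'],R
def to(tgt,phi=None):
    """shift in tool axes (after turning to phi) to reach world tgt"""
    p,R=st(); f=np.degrees(np.arctan2(R[1,0],R[0,0]))
    if phi is None: phi=f
    a=np.radians(phi); T=np.array([[np.cos(a),np.sin(a),0],[np.sin(a),-np.cos(a),0],[0,0,-1]])
    print('turn',round((f-phi+180)%360-180,2),'shift mm',(T@(np.array(tgt)-p)*1000).round(1))
E
python3 -c "
from h import *
to([.593,-.090,.30],-10.4)"
```

```text
t 0.15 p [ 0.2293 -0.6346  0.404 ] phi 19.87 zax [-0.001  0.001 -1.   ] F [ 0.   0.1 -0.8] w 85.3
turn 30.27 shift mm [ 259.4 -601.3  104. ]
```

>>> play_rows --pt "0 0 0 7.6" --pt "0 0 0 7.6" --pt "0 0 0 7.6" --pt "0 0 0 7.5" --pt "0.008 -0.019 0.003 0" --pt "0.017 -0.039 0.007 0" --pt "0.017 -0.039 0.007 0" --pt "0.017 -0.039 0.007 0" --pt "0.017 -0.039 0.007 0" --pt "0.017 -0.039 0.007 0" --pt "0.017 -0.039 0.007 0" --pt "0.017 -0.039 0.007 0" --pt "0.017 -0.039 0.007 0" --pt "0.017 -0.039 0.007 0" --pt "0.017 -0.039 0.007 0" --pt "0.017 -0.039 0.007 0" --pt "0.017 -0.039 0.007 0" --pt "0.017 -0.039 0.007 0" --pt "0.017 -0.039 0.006 0" --pt "0.009 -0.029 0.003 0" --claw 0

```text
t: 2.15
eef_pos: [0.5891, -0.0937, 0.301]
tool_rot: [-0.001, 0.996, -0.09, -0.0]
contact_force: [-0.3, -0.0, 0.9]
gripper_width: 0.003
```

```bash
python3 -c "
from h import *
to([.593,-.090,.30],-10.4)
snap('wrist','w1');snap('top','t1')
to([.593,-.090,.30],-10.4)
"
```

```text
t 2.15 p [ 0.5891 -0.0937  0.301 ] phi -10.29 zax [-0.     0.001 -1.   ] F [-0.3 -0.   0.9] w 0.3
turn 0.11 shift mm [ 3.2 -4.4  1. ]
t 2.25 p [ 0.5895 -0.0909  0.301 ] phi -9.97 zax [ 0.     0.003 -1.   ] F [-0.2 -0.1 -0.5] w -0.3
turn 0.43 shift mm [ 3.2 -1.5  1. ]
```

View pics/w1.png

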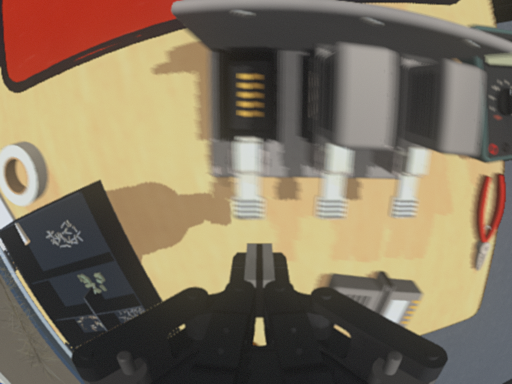

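Wrist view: the closed fingertips are near (260,250), the empty-bay latch pad near (248,207), and the contacts at (250,95). I'll locate the pad by casting rays from the fisheye.

```bash
cat >> h.py <<'E'
def wsnap(f):
    p,R=st(); c=snap('wrist',f); c['p']=p; c['R']=R; return c
def wray(c,u,v,z):
    dx,dy=u-c['cx'],v-c['cy']; r=np.hypot(dx,dy); th=r/c['fx']
    d=np.array([dx/r*np.sin(th),dy/r*np.sin(th),np.cos(th)]) if r>0 else np.array([0,0,1.])
    T=c['T_tool_cam']; o=c['R']@T[:3,3]+c['p']; d=c['R']@T[:3,:3]@d
    return o+d*(z-o[2])/d[2]
def wproj(c,X):
    T=c['T_tool_cam']; y=T[:3,:3].T@(c['R'].T@(np.array(X)-c['p'])-T[:3,3])
    th=np.arctan2(np.hypot(y[0],y[1]),y[2]); k=c['fx']*th/np.hypot(y[0],y[1]); return c['cx']+k*y[0],c['cy']+k*y[1]
E
python3 - <<'E'
from h import *
c=wsnap('w2'); f=c['frame']
cv2.imwrite('pics/z4.png',cv2.resize(f[30:270,190:320],None,fx=2.4*2,fy=2.4,interpolation=cv2.INTER_CUBIC)) if 0 else cv2.imwrite('pics/z4.png',cv2.resize(f[120:270,190:350],None,fx=4,fy=4,interpolation=cv2.INTER_CUBIC))
print(wproj(c,c['p']+c['R']@[0,0,.173]), wproj(c,[.5952,-.0902,.068]))
xb=np.array([.984,-.18,0]);yb=np.array([.18,.984,0]);b=np.array([.6759,-.105,.015])
print('floor',wproj(c,b), 'pad2,3',wproj(c,[.5952,-.0902,.068]-.062*yb),wproj(c,[.5952,-.0902,.068]-.124*yb))
m=cv2.inRange(f,(20,100,150),(110,190,240)); m[:60]=0;m[130:]=0;m[:,:225]=0;m[:,275:]=0
v,u=np.nonzero(m); print('brass',u.mean(),v.mean(),wray(c,u.mean(),v.mean(),.015))
E
```

```text
t 2.25 p [ 0.5895 -0.0909  0.301 ] phi -9.97 zax [ 0.     0.003 -1.   ] F [-0.2 -0.1 -0.5] w -0.3
(np.float64(258.0456657871524), np.float64(256.6543114273811)) (np.float64(256.95076080506595), np.float64(208.15740746279297))
floor (np.float64(258.1031413376027), np.float64(94.09905571477631)) pad2,3 (np.float64(339.6692839177195), np.float64(208.48616420627692)) (np.float64(411.5385160851682), np.float64(208.29459056465242))
brass 254.15194346289752 95.65371024734982 [ 0.67516858 -0.10148642  0.015     ]
```

View pics/z4.png

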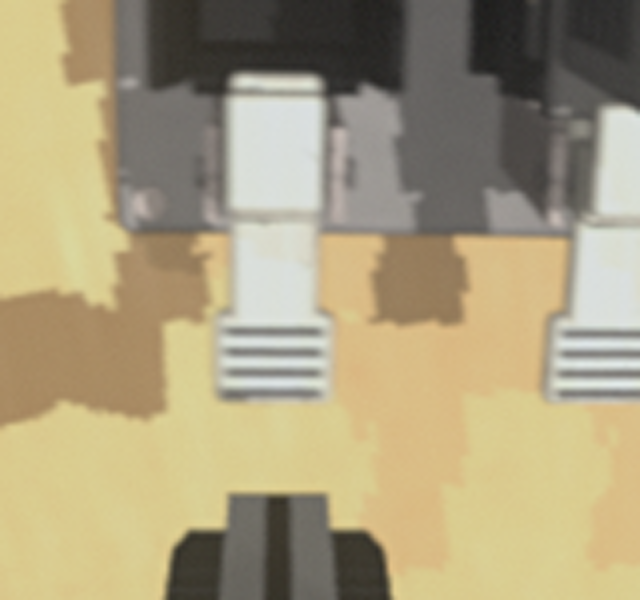

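>>> play_rows --pt "0.003 -0.001 0.015 0.2" --pt "0 0 0.02 0.2" --pt "0 0 0.01 0" --pt "0 0 0 0"

```text
t: 2.7
eef_pos: [0.5896, -0.0976, 0.2546]
tool_rot: [0.0, 0.995, -0.095, -0.002]
contact_force: [-0.4, -0.1, 0.4]
gripper_width: 0.005
```

```bash
python3 -c "
from h import *
to([.593,-.090,.241],-10.4)
c=wsnap('w3')
cv2.imwrite('pics/z5.png',cv2.resize(c['frame'][120:270,190:350],None,fx=4,fy=4,interpolation=cv2.INTER_CUBIC))
"
```

```text
t 2.7 p [ 0.5896 -0.0976  0.2546] phi -10.94 zax [-0.004 -0.    -1.   ] F [-0.4 -0.1  0.4] w 0.4
turn -0.54 shift mm [ 1.9 -8.1 13.6]
t 2.7 p [ 0.5896 -0.0976  0.2546] phi -10.94 zax [-0.004 -0.    -1.   ] F [-0.4 -0.1  0.4] w 0.4
```

View pics/z5.png

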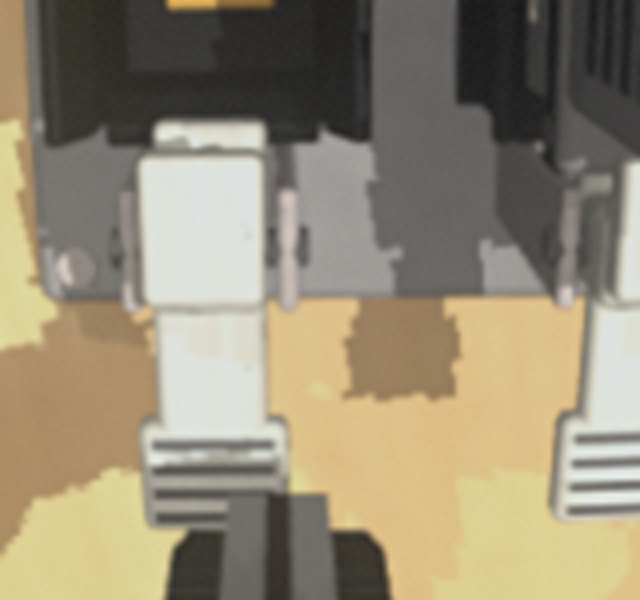

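The fingers now sit about 8 mm to the right of the pad. Pose and picture agree, so the arm was still settling. I'll let it settle and read again.

>>> play_rows --pt "0 0 0 0" --pt "0 0 0 0" --pt "0 0 0 0"

```text
t: 3.05
eef_pos: [0.5911, -0.0965, 0.2575]
tool_rot: [0.0, 0.996, -0.094, 0.001]
contact_force: [0.5, 1.0, 0.0]
gripper_width: -0.001
```

```bash
python3 -c "
from h import *
to([.593,-.090,.241],-10.4)
"
```

```text
t 3.05 p [ 0.5911 -0.0965  0.2575] phi -10.84 zax [ 0.001 -0.    -1.   ] F [0.5 1.  0. ] w -0.1
turn -0.44 shift mm [ 0.6 -6.7 16.5]
```

>>> play_rows --pt "0.001 -0.0035 0 -0.4" --pt "0 -0.003 0.004 0" --pt "0 0 0.004 0" --pt "0 0 0.003 0" --pt "0 0 0 0" --pt "0 0 0 0"

```text
t: 3.65
eef_pos: [0.593, -0.0903, 0.2455]
tool_rot: [0.0, 0.996, -0.091, -0.0]
contact_force: [-0.3, 0.2, -0.1]
gripper_width: -0.0
```

```bash
python3 -c "
from h import *
to([.593,-.090,.241],-10.4)
"
```

```text
t 3.65 p [ 0.593  -0.0903  0.2455] phi -10.44 zax [-0. -0. -1.] F [-0.3  0.2 -0.1] w -0.0
turn -0.04 shift mm [-0.  -0.3  4.5]
```

Now aligned. Press: 4.5 mm to contact, then about 14 mm more.

>>> play_rows --pt "0 0 0.004 0" --pt "0 0 0.003 0" --pt "0 0 0.003 0" --pt "0 0 0.003 0" --pt "0 0 0.002 0" --pt "0 0 0 0"

```text
t: 4.25
eef_pos: [0.5929, -0.0902, 0.2302]
tool_rot: [0.0, 0.996, -0.091, -0.0]
contact_force: [0.9, -1.1, -0.8]
gripper_width: 0.002
```

>>> play_rows --pt "0 0 0.002 0" --pt "0 0 0.002 0" --pt "0 0 0 0"

```text
t: 4.55
eef_pos: [0.593, -0.0902, 0.2264]
tool_rot: [-0.0, 0.996, -0.091, -0.0]
contact_force: [-0.3, 0.6, 0.3]
gripper_width: 0.002
```

```bash
python3 -c "
from h import *
c=wsnap('w4')
cv2.imwrite('pics/z6.png',cv2.resize(c['frame'][60:270,160:360],None,fx=3,fy=2.8,interpolation=cv2.INTER_CUBIC))
"
```

```text
t 4.55 p [ 0.593  -0.0902  0.2264] phi -10.43 zax [-0.  0. -1.] F [-0.3  0.6  0.3] w 0.2
```

View pics/z6.png

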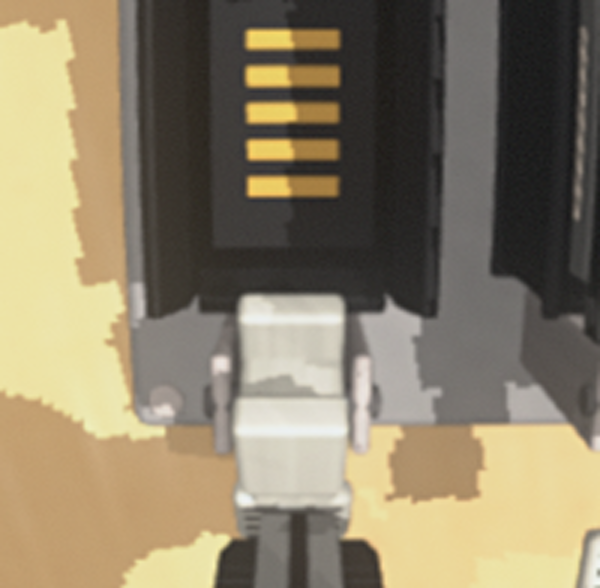

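The latch has swung back: its jaw is clear of the mouth and contact force is gone. Next I retract and verify, and use the brass strips at about (258,100) as the bay-centre check.

>>> play_rows --pt "0 0 -0.01 0" --pt "0 0 -0.02 0" --pt "0 0 -0.03 0" --pt "0 0 -0.015 0" --pt "0 0 0 0" --pt "0 0 0 0" --pt "0 0 0 0"

```text
t: 5.3
eef_pos: [0.5925, -0.0901, 0.3005]
tool_rot: [0.0, 0.996, -0.091, -0.001]
contact_force: [-0.1, -0.0, 1.0]
gripper_width: -0.002
```

Run:
```python
from h import *
c=wsnap('w5'); f=c['frame']
cv2.imwrite('pics/z7.png',cv2.resize(f[30:270,160:360],None,fx=3,fy=2.5,interpolation=cv2.INTER_CUBIC))
hsv=cv2.cvtColor(f,cv2.COLOR_BGR2HSV); m=cv2.inRange(hsv,(10,100,100),(35,255,255)); m[:60]=0;m[140:]=0;m[:,:230]=0;m[:,290:]=0
v,u=np.nonzero(m); print('brass box',u.min(),u.max(),v.min(),v.max(),wray(c,(u.min()+u.max())/2,(v.min()+v.max())/2,.015))
to([.435-.084*0,-.199,.35],69.4)
```

```text
t 5.3 p [ 0.5925 -0.0901  0.3005] phi -10.43 zax [-0.002  0.    -1.   ] F [-0.1 -0.   1. ] w -0.2
brass box 246 268 77 120 [ 0.67455617 -0.10415712  0.015     ]
t 5.35 p [ 0.5925 -0.0901  0.3004] phi -10.43 zax [-0.002  0.    -1.   ] F [ 0.2 -0.4 -0.7] w -0.3
turn -79.83 shift mm [-157.3 -109.2  -49.6]
```

View pics/z7.png

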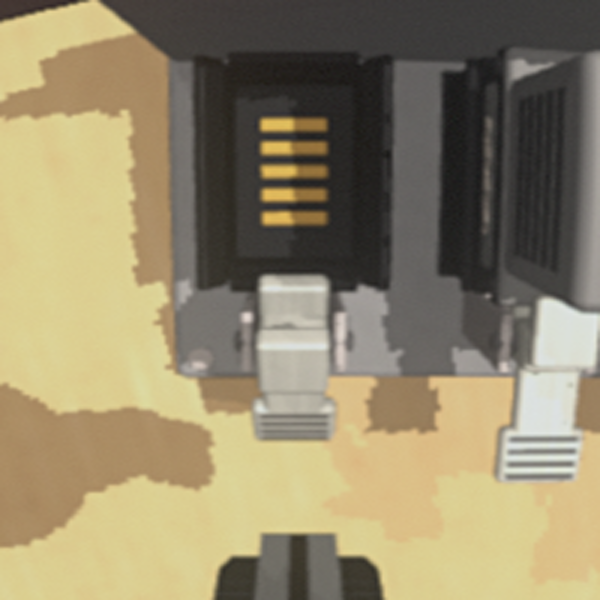

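The latch stays open: its jaw is swung back at (293,330) in the zoom and the other latches are flat. The bay centre by wrist camera is (674.6,-104.2) mm, against (675.9,-105) from the top view. Now to the cassette's head end.

```bash
python3 -c "
from h import *
to([.4538,-.1503,.30],69.4)
print(sensors.get_obs()['q'].round(2))"
```

```text
t 5.35 p [ 0.5925 -0.0901  0.3004] phi -10.43 zax [-0.002  0.    -1.   ] F [ 0.2 -0.4 -0.7] w -0.3
turn -79.83 shift mm [-105.1 -108.7    0.4]
[ 0.1   0.47 -0.07  1.83  0.04  0.84 -1.74]
```

>>> play_rows --pt "0 0 -0.003 -4" --pt "0 0 -0.003 -8" --pt "0 0 -0.003 -8" --pt "0 0 0 -8" --pt "0 0 0 -8" --pt "0 0 0 -8" --pt "0 0 0 -8" --pt "0 0 0 -8" --pt "0 0 0 -8" --pt "0 0 0 -8" --pt "-0.008 -0.008 0 -3.8" --pt "-0.017 -0.018 0 0" --pt "-0.02 -0.021 0 0" --pt "-0.02 -0.021 0 0" --pt "-0.02 -0.021 0 0" --pt "-0.015 -0.016 0.004 0" --pt "-0.005 -0.004 0.005 0" --pt "0 0 0 0" --pt "0 0 0 0" --pt "0 0 0 0" --claw 0.085 --force 20

```text
t: 7.35
eef_pos: [0.455, -0.1487, 0.3018]
tool_rot: [0.0, 0.822, 0.57, 0.001]
contact_force: [0.6, 0.5, -0.4]
gripper_width: 0.995
```

Run:
```python
from h import *
c=wsnap('w6'); f=c['frame']
to([.4538,-.1503,.18],69.4)
d=np.array([.352,.936,0]);w=np.array([-.936,.352,0]);C=np.array([.4355,-.199,.03])
g=f.copy()
for a,b in[(56,27),(56,-27),(0,36),(-56,28),(-56,-28),(52,0),(0,-36)]:
    u,v=wproj(c,C+d*a/1000+w*b/1000); cv2.circle(g,(int(round(u)),int(round(v))),2,(0,0,255),-1)
cv2.imwrite('pics/z8.png',g)
```

```text
t 7.35 p [ 0.455  -0.1487  0.3018] phi 69.44 zax [ 0.001  0.001 -1.   ] F [ 0.6  0.5 -0.4] w 85.0
t 7.4 p [ 0.4549 -0.1487  0.3018] phi 69.44 zax [ 0.001  0.    -1.   ] F [0.2 0.  0.8] w 84.8
turn 0.04 shift mm [ -1.9  -0.4 121.8]
```

View pics/z8.png

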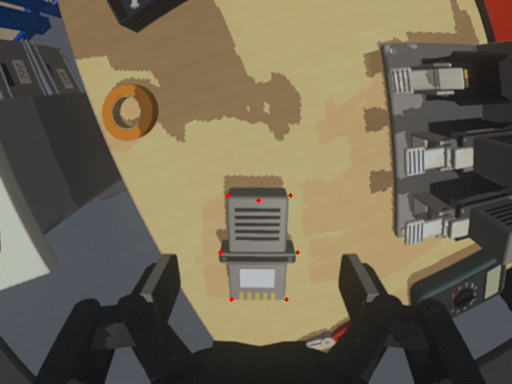

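The projected corners (red) sit on the cassette in the wrist view within about 1 px: head edge v≈196, collar ≈252, foot ≈299. Now I descend and grip.

>>> play_rows --pt "-0.002 0 0.015 0" --pt "0 0 0.03 0" --pt "0 0 0.03 0" --pt "0 0 0.025 0" --pt "0 0 0.015 0" --pt "0 0 0.006 0" --pt "0 0 0 0" --pt "0 0 0 0"

```text
t: 8.2
eef_pos: [0.4537, -0.1511, 0.1813]
tool_rot: [0.0, 0.822, 0.569, 0.0]
contact_force: [0.2, 0.3, 0.2]
gripper_width: 0.998
```

>>> play_rows --pt "0 0 0 0" --pt "0 0 0 0" --pt "0 0 0 0" --pt "0 0 0 0" --pt "0 0 0 0" --pt "0 0 0 0" --claw 0.04 --force 20

```text
t: 8.8
eef_pos: [0.4534, -0.1513, 0.1815]
tool_rot: [0.001, 0.822, 0.569, 0.0]
contact_force: [-2.1, 0.5, 6.4]
gripper_width: 0.63
```

>>> play_rows --pt "0 0 -0.006 0" --pt "0 0 -0.01 0" --pt "0 0 -0.01 0" --pt "0 0 -0.01 0" --pt "0 0 0 0"

```text
t: 9.3
eef_pos: [0.4537, -0.1514, 0.2184]
tool_rot: [0.001, 0.822, 0.569, 0.001]
contact_force: [0.0, 0.3, -2.0]
gripper_width: 0.626
```

Run:
```python
from h import *
c=wsnap('w7'); s=snap('scene','s7')
cv2.imwrite('pics/z9.png',cv2.resize(s['frame'][130:290,220:380],None,fx=3.6,fy=3.6,interpolation=cv2.INTER_CUBIC))
```

```text
t 9.3 p [ 0.4537 -0.1514  0.2184] phi 69.36 zax [ 0.003 -0.001 -1.   ] F [ 0.   0.3 -2. ] w 53.5
```

View pics/z9.png

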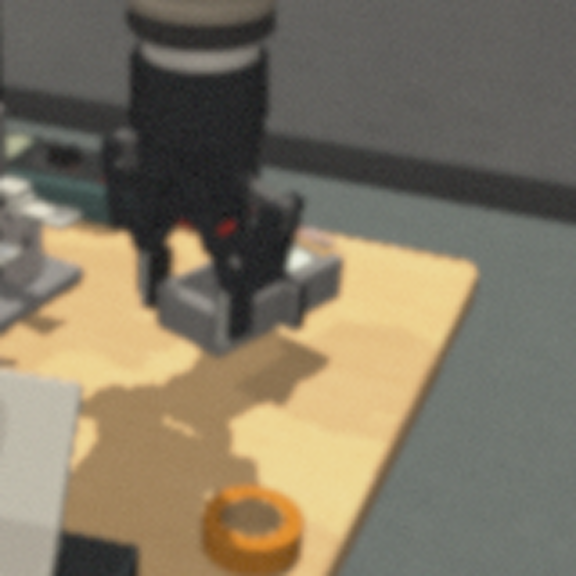

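View pics/w7.png

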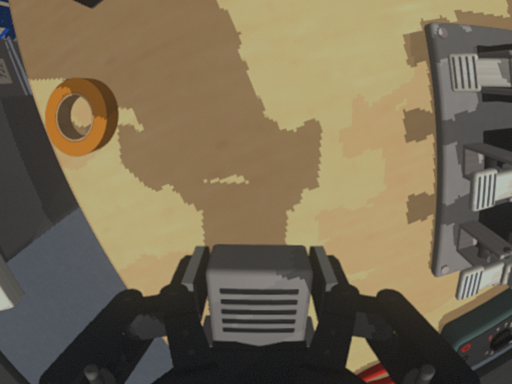

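The cassette was lifted rigidly and still looks level, with the pads near the head end. I'll lower it almost to the desk and relax the grip so it can pivot.

>>> play_rows --pt "0 0 0.015 0" --pt "0 0 0.015 0" --pt "0 0 0 0"

```text
t: 9.7
eef_pos: [0.4521, -0.151, 0.185]
tool_rot: [-0.001, 0.822, 0.569, -0.001]
contact_force: [-0.7, -0.1, -2.3]
gripper_width: 0.625
```

>>> play_rows --pt "0 0 0 0" --pt "0 0 0 0" --claw 0.0533

```text
t: 9.9
eef_pos: [0.4533, -0.1512, 0.1871]
tool_rot: [0.0, 0.822, 0.569, 0.0]
contact_force: [0.5, 0.4, -2.9]
gripper_width: 0.628
```

>>> play_rows --pt "0 0 -0.01 0" --pt "0 0 -0.02 0" --pt "0 0 -0.015 0" --pt "0 0 0 0"

```text
t: 10.3
eef_pos: [0.4541, -0.1515, 0.2344]
tool_rot: [0.002, 0.822, 0.569, 0.002]
contact_force: [0.2, 0.5, -2.6]
gripper_width: 0.624
```

Run:
```python
from h import *
c=wsnap('w8'); s=snap('scene','s8')
a=cv2.resize(s['frame'][130:290,220:380],None,fx=2.5,fy=2.5,interpolation=cv2.INTER_CUBIC)
b=cv2.resize(c['frame'][184:384,120:400],None,fx=1.4,fy=2,interpolation=cv2.INTER_CUBIC)
cv2.imwrite('pics/z10.png',np.hstack([a,b]))
```

```text
t 10.3 p [ 0.4541 -0.1515  0.2344] phi 69.35 zax [ 0.005 -0.002 -1.   ] F [ 0.2  0.5 -2.6] w 53.3
```

View pics/z10.png

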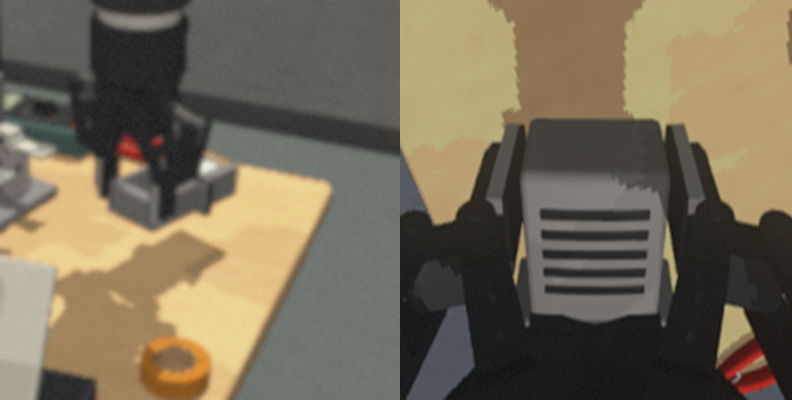

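The cassette is still level. I'll lower it, relax the opening a little more, and watch the carried weight.

>>> play_rows --pt "0 0 0.015 0" --pt "0 0 0.02 0" --pt "0 0 0.005 0" --pt "0 0 0 0"

```text
t: 10.8
eef_pos: [0.4525, -0.151, 0.1907]
tool_rot: [-0.001, 0.822, 0.569, -0.001]
contact_force: [-0.2, 1.0, -1.6]
gripper_width: 0.625
```

>>> play_rows --pt "0 0 0 0" --pt "0 0 0 0" --claw 0.0538

```text
t: 11.0
eef_pos: [0.4533, -0.1513, 0.1923]
tool_rot: [0.0, 0.822, 0.569, 0.0]
contact_force: [-0.9, -0.5, -2.4]
gripper_width: 0.625
```

>>> play_rows --pt "0 0 -0.02 0" --pt "0 0 -0.04 0" --pt "0 0 -0.01 0" --pt "0 0 0 0"

```text
t: 11.4
eef_pos: [0.455, -0.1511, 0.2647]
tool_rot: [0.003, 0.822, 0.569, 0.003]
contact_force: [1.8, 2.8, 10.8]
gripper_width: 0.631
```

```bash
cat > look.py <<'E'
from h import *
import sys
n=sys.argv[1]
c=wsnap('w'+n); s=snap('scene','s'+n)
a=cv2.resize(s['frame'][130:290,220:380],None,fx=2.5,fy=2.5,interpolation=cv2.INTER_CUBIC)
b=cv2.resize(c['frame'][184:384,120:400],None,fx=1.4,fy=2,interpolation=cv2.INTER_CUBIC)
cv2.imwrite('pics/l'+n+'.png',np.hstack([a,b]))
E
python3 look.py 11
```

```text
t 11.4 p [ 0.455  -0.1511  0.2647] phi 69.36 zax [ 0.008 -0.002 -1.   ] F [ 1.8  2.8 10.8] w 53.9
```

View pics/l11.png

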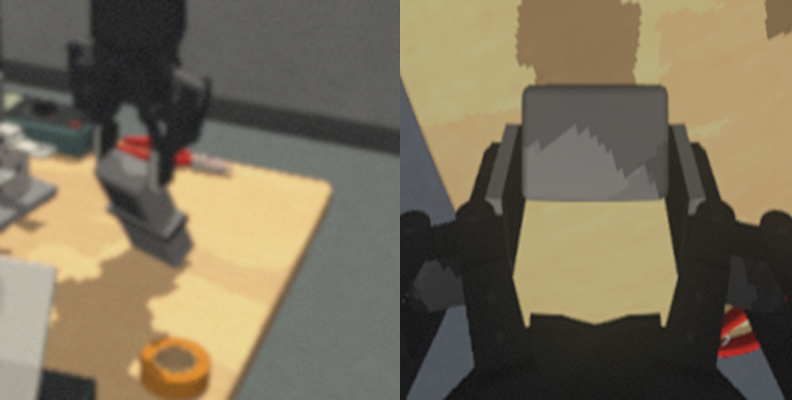

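It pivoted: the head end face now points up and the cassette hangs steeply from the fingers. I'll let it settle, then look again.

>>> play_rows --pt "0 0 -0.02 0" --pt "0 0 -0.01 0" --pt "0 0 0 0" --pt "0 0 0 0"

```text
t: 11.9
eef_pos: [0.4528, -0.1513, 0.2912]
tool_rot: [-0.0, 0.822, 0.569, -0.0]
contact_force: [0.1, -0.2, -2.1]
gripper_width: 0.63
```

```bash
python3 look.py 12
```

```text
t 11.9 p [ 0.4528 -0.1513  0.2912] phi 69.35 zax [-0. -0. -1.] F [ 0.1 -0.2 -2.1] w 53.8
```

View pics/l12.png

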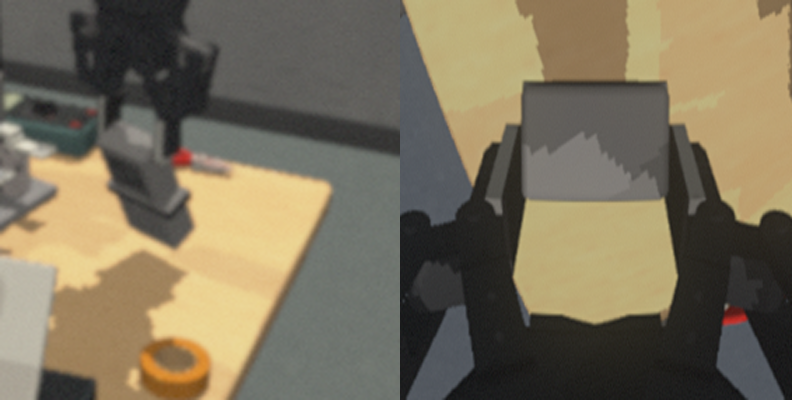

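View pics/w12.png

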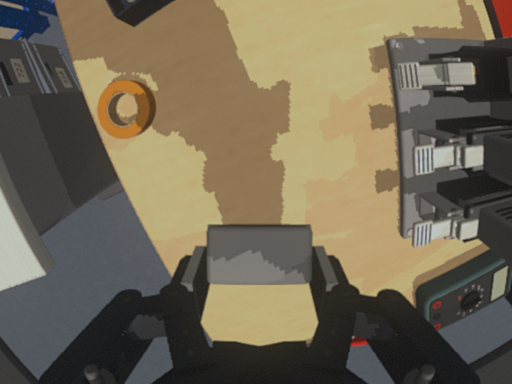

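```bash
cat >> h.py <<'E'
def wpt(c):
    d=c['depth'].astype(float); v,u=np.indices(d.shape); dx,dy=u-c['cx'],v-c['cy']; r=np.hypot(dx,dy)+1e-9; th=r/c['fx']
    s=np.tan(th)*d/r; P=np.stack([dx*s,dy*s,d],-1); T=c['T_tool_cam']; P=P@T[:3,:3].T+T[:3,3]
    return P@c['R'].T+c['p'], P
def plane(p):
    m=np.median(p,0); p=p[np.abs(p[:,2]-m[2])<.02]
    c=p.mean(0); n=np.linalg.svd(p-c)[2][2]; n*=np.sign(n[2]); r=(p-c)@n; p=p[abs(r)<2*r.std()+1e-4]; c=p.mean(0); n=np.linalg.svd(p-c)[2][2]; return c,n*np.sign(n[2])
E
python3 - <<'E'
from h import *
c=load('w12'); c['p'],c['R']=st()
W,Tl=wpt(c)
reg=W[232:276,216:304].reshape(-1,3); cc,n=plane(reg); print('face c',cc.round(4),'n',n.round(3), 'tool',(c['R'].T@n).round(3))
t=c['R'].T@n; print('lean deg',np.degrees(np.arctan2(t[0],-t[2])).round(1),np.degrees(np.arctan2(t[1],-t[2])).round(1))
for v in(226,230,240,255,270,280,283,290): print(v,Tl[v,262].round(4), W[v,262,2].round(4))
E
```

```text
t 12.0 p [ 0.4526 -0.1513  0.2909] phi 69.36 zax [-0.001  0.    -1.   ] F [ 0.1  0.8 -2.1] w 53.8
face c [ 0.4561 -0.1418  0.1325] n [0.144 0.373 0.916] tool [ 0.4    0.002 -0.917]
lean deg 23.6 0.1
226 [0.0188 0.0014 0.1722] 0.1186
230 [0.0208 0.0014 0.1632] 0.1277
240 [0.0163 0.0014 0.161 ] 0.1299
255 [0.0095 0.0014 0.158 ] 0.1328
270 [0.0025 0.0014 0.155 ] 0.1358
280 [-0.0024  0.0014  0.1533] 0.1376
283 [-0.0041  0.0014  0.153 ] 0.1379
290 [-0.1121  0.003   0.2901] 0.0008
```

Plane fit on the head face: it leans 23.6° towards tool +x, with the foot's lowest corner about 24 mm above the desk. I'll lower until it touches, then drag along tool −x so desk friction finishes the uprighting.

>>> play_rows --pt "0 0 0.008 0" --pt "0 0 0.01 0" --pt "0 0 0.004 0" --pt "0 0 0 0" --pt "0 0 0 0"

```text
t: 12.5
eef_pos: [0.4531, -0.1511, 0.2694]
tool_rot: [-0.0, 0.822, 0.569, -0.0]
contact_force: [0.6, 0.5, -2.2]
gripper_width: 0.632
```

>>> play_rows --pt "0 0 0.002 0" --pt "0 0 0.0015 0" --pt "0 0 0 0" --pt "0 0 0 0"

```text
t: 12.9
eef_pos: [0.4534, -0.1512, 0.2667]
tool_rot: [0.0, 0.822, 0.569, 0.0]
contact_force: [-0.1, 0.9, 2.0]
gripper_width: 0.63
```

```bash
cat > tilt.py <<'E'
from h import *
import sys
c=wsnap('w'+sys.argv[1]); W,Tl=wpt(c)
m=(Tl[...,2]<.185)&(Tl[...,2]>.12)&(abs(Tl[...,1])<.022)&(abs(Tl[...,0])<.05)&(c['depth']>0)
m[:, :205]=0; m[:,315:]=0; m[300:]=0
P=W[m]; cc,n=plane(P); t=c['R'].T@n
print(m.sum(),'face c',cc.round(4),'toolc',(c['R'].T@(cc-c['p'])).round(4),'lean',np.degrees(np.arctan2(t[0],-t[2])).round(1),np.degrees(np.arctan2(t[1],-t[2])).round(1),'x range',np.percentile(Tl[m][:,0],[2,98]).round(4))
E
python3 tilt.py 13
```

```text
t 12.9 p [ 0.4534 -0.1512  0.2667] phi 69.37 zax [ 0.001 -0.    -1.   ] F [-0.1  0.9  2. ] w 53.8
5281 face c [ 0.4569 -0.1425  0.1086] toolc [0.0093 0.     0.158 ] lean 23.8 0.2 x range [-0.0044  0.0215]
```

Contact is made: the force went from −2.2 to +2.0 N. Start dragging.

>>> play_rows --pt "-0.004 0 -0.0005 0" --pt "-0.005 0 -0.0005 0" --pt "-0.005 0 -0.0003 0" --pt "-0.005 0 0 0" --pt "-0.004 0 0 0" --pt "0 0 0 0"

```text
t: 13.55
eef_pos: [0.4448, -0.1738, 0.2676]
tool_rot: [0.0, 0.823, 0.568, -0.0]
contact_force: [-0.6, -0.8, 4.8]
gripper_width: 0.627
```

```bash
python3 tilt.py 14
```

```text
t 13.55 p [ 0.4448 -0.1738  0.2676] phi 69.28 zax [ 0.    -0.001 -1.   ] F [-0.6 -0.8  4.8] w 53.5
5938 face c [ 0.4487 -0.1634  0.1122] toolc [ 0.0112 -0.      0.1554] lean 15.9 0.0 x range [-0.0037  0.0231]
```

>>> play_rows --pt "-0.005 0 0 0" --pt "-0.005 0 0 0" --pt "-0.005 0 0 0" --pt "-0.005 0 0 0" --pt "-0.005 0 0 0" --pt "-0.003 0 0 0" --pt "0 0 0 0"

```text
t: 14.3
eef_pos: [0.4347, -0.1995, 0.2673]
tool_rot: [-0.0, 0.823, 0.569, -0.0]
contact_force: [0.2, 0.7, -2.5]
gripper_width: 0.63
```

```bash
python3 tilt.py 15
```

```text
t 14.3 p [ 0.4347 -0.1995  0.2673] phi 69.31 zax [-0.001 -0.    -1.   ] F [ 0.2  0.7 -2.5] w 53.8
6370 face c [ 0.4388 -0.1882  0.1123] toolc [ 0.0121 -0.      0.1549] lean 14.1 -0.1 x range [-0.004   0.0236]
```

>>> play_rows --pt "0 0 0.002 0" --pt "-0.003 0 0.001 0" --pt "-0.005 0 0 0" --pt "-0.005 0 0.0005 0" --pt "-0.005 0 0.0005 0" --pt "-0.005 0 0.0005 0" --pt "0 0 0 0"

```text
t: 15.05
eef_pos: [0.4271, -0.2213, 0.2634]
tool_rot: [0.001, 0.823, 0.569, 0.0]
contact_force: [-1.1, 0.8, 5.2]
gripper_width: 0.636
```

```bash
python3 tilt.py 16
```

```text
t 15.05 p [ 0.4271 -0.2213  0.2634] phi 69.32 zax [ 0.001 -0.001 -1.   ] F [-1.1  0.8  5.2] w 54.3
7529 face c [ 0.4322 -0.2081  0.1112] toolc [ 0.0142 -0.      0.1523] lean 15.3 0.3 x range [-0.0041  0.027 ]
```

The lean is stuck near 15°, because the foot now slides. The lever is small, so I'll use inertia: lift clear, go back gently, then start sharply along −x so the foot lags under the head, with a soft stop.

>>> play_rows --pt "0 0 -0.006 0" --pt "0.004 0 -0.008 0" --pt "0.01 0 -0.004 0" --pt "0.013 0 0 0" --pt "0.013 0 0 0" --pt "0.013 0 0 0" --pt "0.01 0 0 0" --pt "0.006 0 0 0" --pt "0.002 0 0 0" --pt "0 0 0 0" --pt "-0.035 0 0 0" --pt "-0.022 0 0 0" --pt "-0.014 0 0 0" --pt "-0.008 0 0 0" --pt "-0.004 0 0 0" --pt "-0.002 0 0 0" --pt "0 0 0 0"

```text
t: 16.8
eef_pos: [0.4222, -0.2332, 0.281]
tool_rot: [-0.0, 0.822, 0.569, 0.0]
contact_force: [0.7, -0.0, -2.1]
gripper_width: 0.633
```

```bash
python3 tilt.py 17
```

```text
t 16.8 p [ 0.4222 -0.2332  0.281 ] phi 69.4 zax [ 0.  0. -1.] F [ 0.7 -0.  -2.1] w 54.1
7351 face c [ 0.4272 -0.2201  0.1281] toolc [0.014  0.     0.1529] lean 14.0 0.1 x range [-0.004   0.0265]
```

>>> play_rows --pt "0.004 0 0 0" --pt "0.01 0 0 0" --pt "0.013 0 0 0" --pt "0.015 0 0 0" --pt "0.015 0 0 0" --pt "0.015 0 0 0" --pt "0.011 0 0 0" --pt "0.006 0 0 0" --pt "0.002 0 0 0" --pt "0 0 0 0" --pt "-0.05 0 0 0" --pt "-0.02 0 0 0" --pt "-0.011 0 0 0" --pt "-0.006 0 0 0" --pt "-0.003 0 0 0" --pt "-0.001 0 0 0" --pt "0 0 0 0"

```text
t: 18.55
eef_pos: [0.4225, -0.2328, 0.281]
tool_rot: [-0.0, 0.822, 0.57, 0.0]
contact_force: [0.2, -0.1, -2.0]
gripper_width: 0.631
```

```bash
python3 tilt.py 18
```

```text
t 18.55 p [ 0.4225 -0.2328  0.281 ] phi 69.45 zax [ 0.  0. -1.] F [ 0.2 -0.1 -2. ] w 53.9
5582 face c [ 0.4263 -0.2228  0.1235] toolc [0.0107 0.     0.1575] lean 17.7 0.1 x range [-0.0037  0.0232]
```

The lean went back to 17.7°: stopping swung it out again. What worked the first time was a looser grip plus an upward start. I'll repeat that just above the desk.

>>> play_rows --pt "0 0 0.005 0" --pt "0 0 0.004 0" --pt "0 0 0 0" --pt "0 0 0 0" --claw 0.054

```text
t: 19.0
eef_pos: [0.4221, -0.2334, 0.2718]
tool_rot: [-0.0, 0.822, 0.569, -0.0]
contact_force: [0.6, -0.3, -3.0]
gripper_width: 0.63
```

>>> play_rows --pt "0 0 -0.03 0" --pt "0 0 -0.02 0" --pt "0 0 -0.012 0" --pt "0 0 -0.006 0" --pt "0 0 -0.003 0" --pt "0 0 0 0"

```text
t: 19.6
eef_pos: [0.4219, -0.2335, 0.3427]
tool_rot: [-0.0, 0.822, 0.569, -0.0]
contact_force: [-0.0, -0.5, 0.3]
gripper_width: 0.631
```

```bash
python3 tilt.py 19
```

```text
t 19.6 p [ 0.4219 -0.2335  0.3427] phi 69.37 zax [-0.  0. -1.] F [-0.  -0.5  0.3] w 53.9
  return _methods._mean(a, axis=axis, dtype=dtype,
  ret = um.true_divide(
h.py:41: RuntimeWarning: Mean of empty slice.
  c=p.mean(0); n=np.linalg.svd(p-c)[2][2]; n*=np.sign(n[2]); r=(p-c)@n; p=p[abs(r)<2*r.std()+1e-4]; c=p.mean(0); n=np.linalg.svd(p-c)[2][2]; return c,n*np.sign(n[2])
  ret = _var(a, axis=axis, dtype=dtype, out=out, ddof=ddof,
  arrmean = um.true_divide(arrmean, div, out=arrmean,
  ret = ret.dtype.type(ret / rcount)
Traceback (most recent call last):
  File "tilt.py", line 7, in <module>
    print(m.sum(),'face c',cc.round(4),'toolc',(c['R'].T@(cc-c['p'])).round(4),'lean',np.degrees(np.arctan2(t[0],-t[2])).round(1),np.degrees(np.arctan2(t[1],-t[2])).round(1),'x range',np.percentile(Tl[m][:,0],[2,98]).round(4))
                                                                                                                                                                                        ~~~~~~~~~~~~~^^^^^^^^^^^^^^^^^^^
IndexError: index -1 is out of bounds for axis 0 with size 0
```

It slipped out of the fingers. Look.

View pics/w19.png

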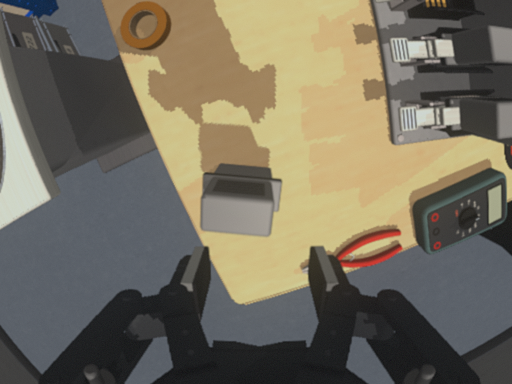

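```bash
python3 look.py 20; python3 -c "
from h import *
c=snap('top','t20'); cv2.imwrite('pics/z20.png',cv2.resize(c['frame'][90:300,150:350],None,fx=3,fy=2.8))"
```

```text
t 19.65 p [ 0.4218 -0.2335  0.3424] phi 69.36 zax [-0.001  0.    -1.   ] F [ 0.4 -0.9 -0.7] w 54.1
```

View pics/l20.png

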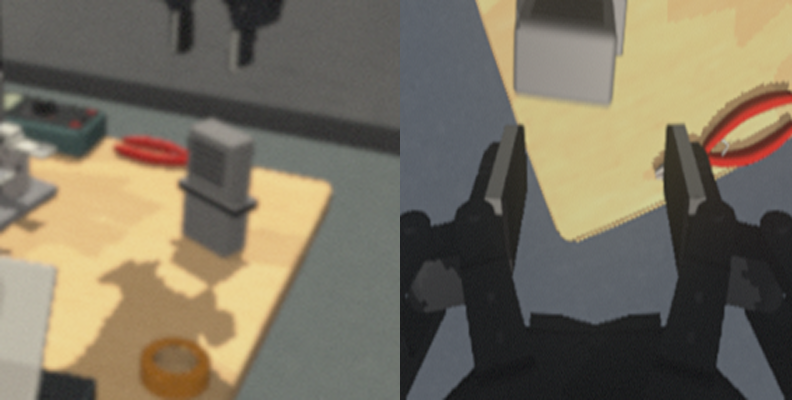

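The cassette dropped out and is standing on its foot in both views. In the wrist view the head face is near (237,215) in w19. Measure it.

Run:
```python
from h import *
c=wsnap('w21'); W,Tl=wpt(c)
cv2.imwrite('pics/z21.png',c['frame'])
m=(W[...,2]>.102)&(W[...,2]<.125)&(W[...,0]>.35)&(W[...,0]<.52)&(W[...,1]<-.12)&(W[...,1]>-.3)
m=cv2.morphologyEx(m.astype(np.uint8),cv2.MORPH_OPEN,np.ones((3,3)))>0
m2=(W[...,2]>.03)&(W[...,2]<.2)&(abs(Tl[...,0])<.1)
P=W[m]; cc,n=plane(P); print(m.sum(),cc.round(4),n.round(3)); r=cv2.minAreaRect((P[:,:2]*1000).astype(np.float32)); print(r)
t=load('t20'); Q=wpts(t); q=(Q[...,2]>.105)&(Q[...,2]<.12)&(Q[...,0]>.33)&(Q[...,0]<.52)&(Q[...,1]<-.1)&(Q[...,1]>-.33)
q=cv2.morphologyEx(q.astype(np.uint8),cv2.MORPH_OPEN,np.ones((3,3)))>0
print(q.sum(),cv2.minAreaRect((Q[q][:,:2]*1000).astype(np.float32)), np.median(Q[q][:,2]))
```

```text
t 19.8 p [ 0.4219 -0.2335  0.3423] phi 69.37 zax [-0.001  0.001 -1.   ] F [-0.5  0.2 -0.5] w 54.0
2887 [ 0.4059 -0.2289  0.1124] [0.015 0.031 0.999]
((405.1922912597656, -230.14346313476562), (29.994701385498047, 54.69430160522461), 65.03958892822266)
0 ((0.0, 0.0), (0.0, 0.0), 0.0) nan
  return _methods._mean(a, axis=axis, dtype=dtype,
  ret = ret.dtype.type(ret / rcount)
```

View pics/z21.png

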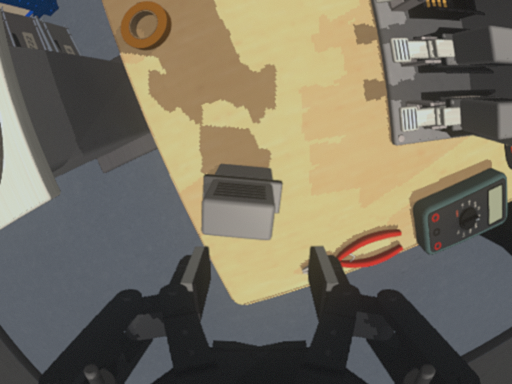

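The cassette stands upright: head face at z=0.112, centre (405,−230) mm, thickness direction 65°. I'll regrip across the thickness with tool yaw −25°.

```bash
python3 -c "
from h import *
to([.4052,-.2301,.30],-25)"
```

```text
t 19.85 p [ 0.4219 -0.2335  0.3424] phi 69.37 zax [-0.001  0.001 -1.   ] F [-0.4 -0.3  0.2] w 54.3
turn 94.37 shift mm [-16.6   4.   42.4]
```

>>> play_rows --pt "0 0 0 4" --pt "0 0 0 8.2" --pt "0 0 0 8.2" --pt "0 0 0 8.2" --pt "0 0 0 8.2" --pt "0 0 0 8.2" --pt "0 0 0 8.2" --pt "0 0 0 8.2" --pt "0 0 0 8.2" --pt "0 0 0 8.2" --pt "0 0 0 8.2" --pt "0 0 0 6" --pt "-0.007 0.001 0.01 2.4" --pt "-0.007 0.002 0.015 0" --pt "-0.003 0.001 0.01 0" --pt "0 0 0 0" --pt "0 0 0 0" --pt "0 0 0 0" --claw 0.085

```text
t: 21.65
eef_pos: [0.4055, -0.2304, 0.3085]
tool_rot: [0.0, 0.976, -0.217, 0.001]
contact_force: [-0.3, 0.6, -0.4]
gripper_width: 0.997
```

Run:
```python
from h import *
c=wsnap('w22'); W,Tl=wpt(c)
m=(W[...,2]>.102)&(W[...,2]<.125)&(W[...,0]>.35)&(W[...,0]<.52)&(W[...,1]<-.12)&(W[...,1]>-.3)
m=cv2.morphologyEx(m.astype(np.uint8),cv2.MORPH_OPEN,np.ones((3,3)))
n,l,s,_=cv2.connectedComponentsWithStats(m); m=l==1+s[1:,4].argmax()
P=W[m]; cc,n=plane(P); print(m.sum(),cc.round(4),n.round(3)); r=cv2.minAreaRect((P[:,:2]*1000).astype(np.float32)); print(r)
to([.4052,-.2301,.234],-25)
```

```text
t 21.65 p [ 0.4055 -0.2304  0.3085] phi -25.02 zax [ 0.001 -0.    -1.   ] F [-0.3  0.6 -0.4] w 85.2
3675 [ 0.408  -0.2307  0.1123] [ 0.008 -0.002  1.   ]
((405.7735290527344, -229.57342529296875), (29.642534255981445, 54.020233154296875), 63.927181243896484)
t 21.7 p [ 0.4055 -0.2304  0.3086] phi -25.02 zax [ 0.001 -0.    -1.   ] F [ 0.2 -0.7  0.5] w 85.3
turn -0.02 shift mm [-0.4 -0.2 74.6]
```

View pics/w22.png

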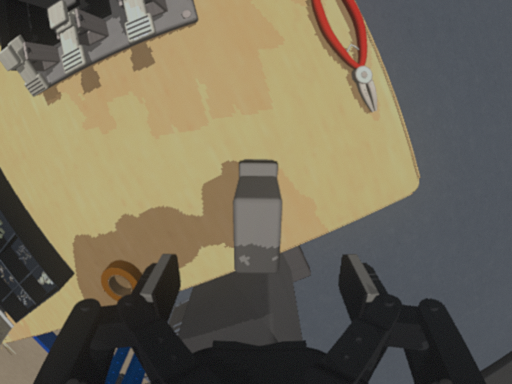

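The cassette's head face is at (257,230), centred between the open fingers. Descend and grip.

>>> play_rows --pt "0 0 0.01 0.8" --pt "0 0 0.02 0" --pt "0 0 0.02 0" --pt "0 0 0.015 0" --pt "0 0 0.007 0" --pt "0 0 0.002 0" --pt "0 0 0 0"

```text
t: 22.4
eef_pos: [0.4051, -0.2303, 0.234]
tool_rot: [-0.0, 0.975, -0.224, 0.0]
contact_force: [-0.6, 0.2, 0.8]
gripper_width: 0.994
```

>>> play_rows --pt "0 0 0 0" --pt "0 0 0 0" --pt "0 0 0 0" --pt "0 0 0 0" --pt "0 0 0 0" --pt "0 0 0 0" --pt "0 0 0 0" --claw 0.02 --force 60

```text
t: 23.1
eef_pos: [0.4051, -0.2304, 0.2344]
tool_rot: [0.0, 0.975, -0.224, 0.0]
contact_force: [-1.0, 0.9, 5.5]
gripper_width: 0.349
```

Run:
```python
from h import *
c=wsnap('w23'); W,Tl=wpt(c)
m=(Tl[...,2]>.10)&(Tl[...,2]<.14)&(abs(Tl[...,1])<.013)&(abs(Tl[...,0])<.04)
P=Tl[m]; print(m.sum(),np.percentile(P,[1,50,99],axis=0).round(4))
to([.6752,-.1046,.36],-10.4)
```

```text
t 23.1 p [ 0.4051 -0.2304  0.2344] phi -25.83 zax [ 0.001 -0.    -1.   ] F [-1.   0.9  5.5] w 29.8
6698 [[-1.360e-02 -1.270e-02  1.051e-01]
 [ 1.550e-02  1.000e-04  1.219e-01]
 [ 2.750e-02  1.270e-02  1.390e-01]]
t 23.15 p [ 0.4051 -0.2304  0.2344] phi -25.83 zax [ 0.001 -0.    -1.   ] F [-0.9  0.3  5.6] w 29.5
turn -15.43 shift mm [ 242.9 -172.5 -125.6]
```

View pics/w23.png

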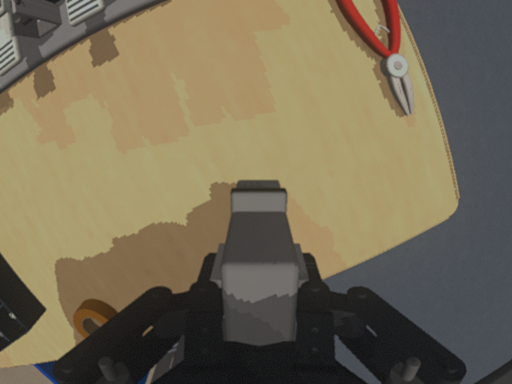

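```bash
cat > edge.py <<'E'
from h import *
import sys
c=wsnap('w'+sys.argv[1]); W,Tl=wpt(c)
m=(abs(Tl[...,1])<.012)&(abs(Tl[...,0])<.06)
for u in (248,258,268,278): 
    col=Tl[:,u][m[:,u]]; d=col[abs(col[:,2]-.1215)<.004]; print(u,'face x',d[:,0].min().round(4),d[:,0].max().round(4),'z at ends',d[d[:,0].argmin(),2].round(4),d[d[:,0].argmax(),2].round(4))
E
python3 edge.py 24
```

```text
t 23.15 p [ 0.4051 -0.2304  0.2344] phi -25.83 zax [ 0.001 -0.    -1.   ] F [-0.9  0.3  5.6] w 29.5
248 face x -0.0146 0.0273 z at ends 0.1219 0.1228
258 face x -0.0157 0.0271 z at ends 0.1217 0.1252
268 face x -0.0136 0.0274 z at ends 0.1217 0.1239
278 face x -0.0145 0.0269 z at ends 0.123 0.1233
```

The cassette is centred in the grip: its edge is at +27.1 mm for a ±27 mm neck. Lift high, turn and move over the bay.

>>> play_rows --pt "0 0 -0.012 0" --pt "0 0 -0.025 0" --pt "0 0 -0.03 0" --pt "0 0 -0.03 0" --pt "0 0 -0.025 -3.4" --pt "0 0 -0.015 -6" --pt "0 0 -0.008 -6" --pt "0.006 -0.0045 0 0" --pt "0.014 -0.01 0 0" --pt "0.022 -0.016 0 0" --pt "0.027 -0.019 0 0" --pt "0.027 -0.019 0 0" --pt "0.027 -0.019 0 0" --pt "0.027 -0.019 0 0" --pt "0.027 -0.019 0 0" --pt "0.027 -0.019 0 0" --pt "0.02 -0.014 0 0" --pt "0.012 -0.009 0 0" --pt "0.005 -0.004 0 0" --pt "0 0 0 0"

```text
t: 25.2
eef_pos: [0.6732, -0.1042, 0.3779]
tool_rot: [-0.0, 0.996, -0.091, -0.001]
contact_force: [-0.2, -0.2, -2.8]
gripper_width: 0.339
```

>>> play_rows --pt "0 0 0 0" --pt "0 0 0 0" --pt "0 0 0 0"

```text
t: 25.5
eef_pos: [0.6724, -0.106, 0.3792]
tool_rot: [0.0, 0.996, -0.092, -0.0]
contact_force: [0.5, -0.6, -2.1]
gripper_width: 0.341
```

Run:
```python
from h import *
c=wsnap('w25'); s=snap('scene','s25'); t=snap('top','t25')
to([.6752,-.1046,.30],-10.4)
a=cv2.resize(s['frame'][100:260,100:300],None,fx=2.5,fy=2.5,interpolation=cv2.INTER_CUBIC)
cv2.imwrite('pics/z25.png',a)
```

```text
t 25.5 p [ 0.6724 -0.106   0.3792] phi -10.51 zax [-0. -0. -1.] F [ 0.5 -0.6 -2.1] w 29.1
t 25.65 p [ 0.6727 -0.1056  0.3792] phi -10.47 zax [ 0. -0. -1.] F [ 0.2 -0.4 -2.7] w 29.3
turn -0.07 shift mm [ 2.3 -1.5 79.2]
```

View pics/w25.png

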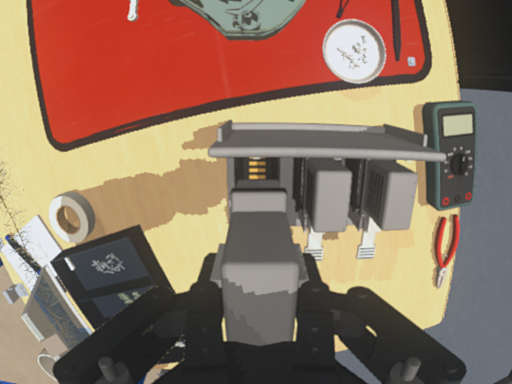

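View pics/z25.png

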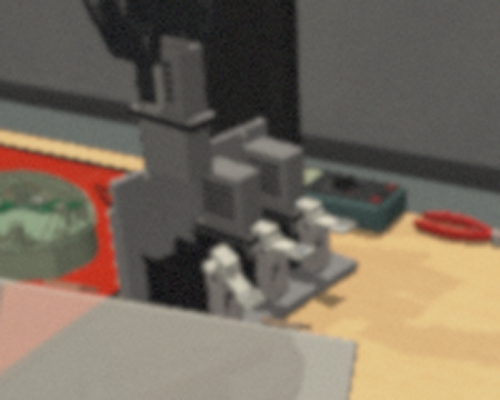

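Run:
```python
from h import *
def pose(p,phi):
    a=np.radians(phi); return np.array(p),np.array([[np.cos(a),np.sin(a),0],[np.sin(a),-np.cos(a),0],[0,0,-1]])
for n,p,phi in [('w4',[.593,-.0902,.2264],-10.43),('w5',[.5925,-.0901,.3005],-10.43)]:
    c=load(n); c['p'],c['R']=pose(p,phi); W,_=wpt(c)
    a=np.radians(-10.4); xb=np.array([np.cos(a),np.sin(a)]); yb=np.array([-np.sin(a),np.cos(a)])
    f=c['frame']; hsv=cv2.cvtColor(f,cv2.COLOR_BGR2HSV); b=cv2.inRange(hsv,(10,90,90),(35,255,255)); b[:55]=0;b[140:]=0;b[:,:232]=0;b[:,284:]=0
    v,u=np.nonzero(b); ctr=[wray(c,x,y,.0155) for x,y in[(u.min(),v.min()),(u.max()+1,v.min()),(u.min(),v.max()+1),(u.max()+1,v.max()+1)]]
    k=np.mean(ctr,0)[:2]; print(n,'brass ctr',k.round(4),'depth z',np.median(W[v,u,2]).round(4),'ctr by depth',((W[v,u,:2].min(0)+W[v,u,:2].max(0))/2).round(4))
    # lips: heights between .04 and .07 around bay -> y extents
    B=np.array([.6752,-.1046]); s=(W[...,:2]-B)@xb; y=(W[...,:2]-B)@yb; z=W[...,2]
    for lo,hi in((.012,.019),(.045,.053),(.053,.067)):
        m=(z>lo)&(z<hi)&(abs(s)<.05)&(abs(y)<.03)
        g=m&(abs(s)<.02); 
        if g.sum()>5: print(lo,'y<0',np.percentile(y[g&(y<0)],[2,50,98]).round(4),'y>0',np.percentile(y[g&(y>0)],[2,50,98]).round(4), 's',np.percentile(s[m&(abs(y)<.012)],[1,50,99]).round(4))
```

```text
w4 brass ctr [ 0.6746 -0.1049] depth z 0.0159 ctr by depth [ 0.6752 -0.1046]
0.012 y<0 [-0.0163 -0.0084 -0.0001] y>0 [0.0005 0.0083 0.016 ] s [-0.0292  0.0003  0.0287]
0.045 y<0 [-0.0167 -0.0164 -0.0161] y>0 [0.0158 0.0161 0.0164] s [-0.0459  0.0322  0.0391]
0.053 y<0 [-0.0227 -0.0193 -0.0165] y>0 [0.0161 0.0189 0.0224] s [-0.0493 -0.0381  0.0392]
w5 brass ctr [ 0.6746 -0.1045] depth z 0.016 ctr by depth [ 0.6755 -0.1045]
0.012 y<0 [-0.0294 -0.0089 -0.0004] y>0 [0.0004 0.0088 0.0295] s [-0.0289  0.0003  0.0295]
0.045 y<0 [-0.0167 -0.0165 -0.016 ] y>0 [0.0158 0.0162 0.0165] s [-0.0392  0.0327  0.0396]
0.053 y<0 [-0.0227 -0.0193 -0.0162] y>0 [0.0162 0.0191 0.0224] s [-0.0494 -0.039   0.0395]
```

Wrist depth confirms the bay walls are symmetric about (675.2,−104.6): y ±16.3, x −29.2/+28.7 mm. Align and descend to just above the lips.

>>> play_rows --pt "0.0023 -0.0013 0.01 0" --pt "0 0 0.02 0" --pt "0 0 0.025 0" --pt "0 0 0.013 0" --pt "0 0 0.005 0" --pt "0 0 0 0" --pt "0 0 0 0" --pt "0 0 0 0"

```text
t: 26.45
eef_pos: [0.676, -0.1044, 0.3073]
tool_rot: [0.0, 0.996, -0.091, 0.001]
contact_force: [0.4, -0.6, -2.7]
gripper_width: 0.348
```

```bash
python3 -c "
from h import *
to([.6752,-.1047,.26],-10.4)"; python3 edge.py 26
```

```text
t 26.45 p [ 0.676  -0.1044  0.3073] phi -10.44 zax [ 0.002 -0.    -1.   ] F [ 0.4 -0.6 -2.7] w 29.7
turn -0.04 shift mm [-0.7  0.4 47.3]
t 26.45 p [ 0.676  -0.1044  0.3073] phi -10.44 zax [ 0.002 -0.    -1.   ] F [ 0.4 -0.6 -2.7] w 29.7
248 face x -0.0147 0.0267 z at ends 0.1219 0.1227
258 face x -0.0153 0.0269 z at ends 0.1218 0.1252
268 face x -0.0153 0.0268 z at ends 0.1225 0.1239
278 face x -0.0136 0.0268 z at ends 0.1221 0.1245
```

>>> play_rows --pt "-0.0004 0.0003 0.006 0" --pt "0 0 0.008 0" --pt "0 0 0.008 0" --pt "0 0 0.008 0" --pt "0 0 0.007 0" --pt "0 0 0.004 0" --pt "0 0 0 0" --pt "0 0 0 0"

```text
t: 27.3
eef_pos: [0.675, -0.1046, 0.265]
tool_rot: [-0.0, 0.996, -0.091, -0.0]
contact_force: [0.1, -0.4, -2.3]
gripper_width: 0.345
```

```bash
python3 -c "
from h import *
to([.6752,-.1047,.2589],-10.4)
print(sensors.get_obs()['torque'])"
```

```text
t 27.3 p [ 0.675  -0.1046  0.265 ] phi -10.43 zax [-0.  0. -1.] F [ 0.1 -0.4 -2.3] w 29.4
turn -0.03 shift mm [0.2 0.1 6.1]
[-0.01110234 -0.01993123 -0.0203462 ]
```

The cassette is in the channel with no contact. Go down to the jaw, then press home in steps.

>>> play_rows --pt "0 0 0.003 0" --pt "0 0 0.002 0" --pt "0 0 0.0015 0" --pt "0 0 0.001 0" --pt "0 0 0 0" --force 80

```text
t: 27.8
eef_pos: [0.6751, -0.1046, 0.2585]
tool_rot: [0.0, 0.996, -0.091, 0.0]
contact_force: [-2.3, 1.1, 4.6]
gripper_width: 0.346
```

>>> play_rows --pt "0 0 0.001 0" --pt "0 0 0.001 0" --pt "0 0 0.001 0" --pt "0 0 0 0"

```text
t: 28.2
eef_pos: [0.6755, -0.1047, 0.2558]
tool_rot: [0.0, 0.996, -0.091, 0.001]
contact_force: [-0.0, 0.2, 4.0]
gripper_width: 0.343
```

>>> play_rows --pt "0 0 0.001 0" --pt "0 0 0.001 0" --pt "0 0 0.001 0" --pt "0 0 0 0"

```text
t: 28.6
eef_pos: [0.6747, -0.104, 0.2505]
tool_rot: [-0.0, 0.996, -0.091, -0.001]
contact_force: [2.2, 1.2, -5.5]
gripper_width: 0.343
```

The pull changed sign to −5.5 N and the tool dropped to 0.2505, so the latch snapped. Press slightly to the seat and check.

>>> play_rows --pt "0 0 0.001 0" --pt "0 0 0.0015 0" --pt "0 0 0.001 0" --pt "0 0 0 0" --pt "0 0 0 0"

```text
t: 29.1
eef_pos: [0.675, -0.1039, 0.2495]
tool_rot: [-0.0, 0.996, -0.091, -0.0]
contact_force: [-2.5, 2.3, 8.5]
gripper_width: 0.342
```

>>> play_rows --pt "0 0 0 0" --pt "0 0 0 0" --pt "0 0 0 0" --claw 0.045

```text
t: 29.4
eef_pos: [0.6763, -0.0983, 0.2495]
tool_rot: [-0.004, 0.996, -0.088, 0.001]
contact_force: [0.8, 14.7, 4.3]
gripper_width: 0.527
```

>>> play_rows --pt "0 0 -0.01 0" --pt "0 0 -0.02 0" --pt "0 0 -0.03 0" --pt "0 0 -0.03 0" --pt "0 0 -0.02 0" --pt "-0.02 0 -0.01 0" --pt "-0.04 0 0 0" --pt "-0.04 0 0 0" --pt "-0.03 0 0 0" --pt "-0.02 0 0 0" --pt "0 0 0 0" --pt "0 0 0 0" --pt "0 0 0 0"

```text
t: 30.7
eef_pos: [0.5285, -0.0779, 0.3684]
tool_rot: [0.0, 0.996, -0.091, 0.001]
contact_force: [0.2, -0.7, 0.1]
gripper_width: 0.53
```

Run:
```python
from h import *
c=wsnap('w30'); s=snap('scene','s30'); t=snap('top','t30')
a=cv2.resize(s['frame'][130:250,130:280],None,fx=2.6,fy=2.6,interpolation=cv2.INTER_CUBIC)
b=cv2.resize(c['frame'][20:332,130:530],None,fx=1,fy=1)
cv2.imwrite('pics/z30.png',np.hstack([a,b[:312]]))
P=wpts(t);X,Y,Z=P[...,0],P[...,1],P[...,2]
m=cv2.morphologyEx(((X>.58)&(X<.78)&(Y>-.3)&(Y<-.02)&(Z>.115)&(Z<.133)).astype(np.uint8),cv2.MORPH_OPEN,np.ones((3,3)))
n,l,st_,_=cv2.connectedComponentsWithStats(m)
for i in range(1,n):
    if st_[i,4]>40: q=P[l==i]; print(st_[i,4],np.median(q[:,2]).round(4),cv2.minAreaRect((q[:,:2]*1000).astype(np.float32)))
```

```text
t 30.7 p [ 0.5285 -0.0779  0.3684] phi -10.47 zax [ 0.001 -0.    -1.   ] F [ 0.2 -0.7  0.1] w 45.2
46 0.1238 ((706.8507080078125, -154.93638610839844), (28.485774993896484, 2.777345657348633), 80.95674896240234)
68 0.1231 ((700.0171508789062, -193.54257202148438), (41.3447151184082, 2.6465003490448), 80.06910705566406)
336 0.1279 ((676.16455078125, -104.17735290527344), (30.23613166809082, 55.037139892578125), 79.92359161376953)
378 0.1281 ((664.824951171875, -166.12376403808594), (30.37442398071289, 54.1677360534668), 79.55029296875)
49 0.1248 ((689.3828735351562, -250.88616943359375), (33.15520477294922, 2.272101402282715), 80.76245880126953)
372 0.1279 ((653.661376953125, -226.69381713867188), (30.997312545776367, 54.13029098510742), 79.28836822509766)
```

View pics/z30.png

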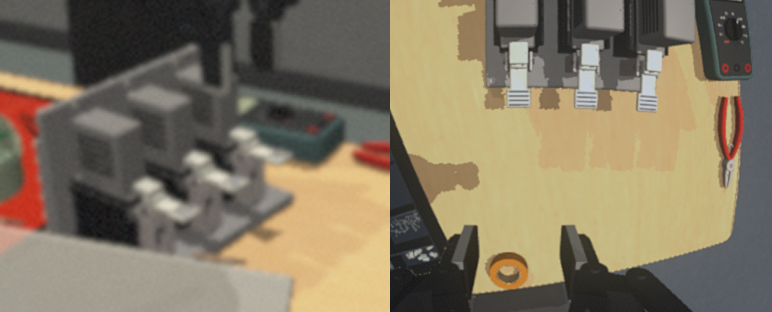

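The new head stands at z=0.1279, level with its neighbours (0.1281 and 0.1279), and the three latches look alike. Final check of pads and bystanders.

Run:
```python
from h import *
c=load('w30'); c['p'],c['R']=st(); W,_=wpt(c)
B=np.array([.6752,-.1046]); a=np.radians(-10.4); xb=np.array([np.cos(a),np.sin(a)]); yb=np.array([-np.sin(a),np.cos(a)])
s=(W[...,:2]-B)@xb; y=(W[...,:2]-B)@yb
for k in(0,-.062,-.124):
    m=(abs(s+.082)<.005)&(abs(y-k)<.008); print('pad z',k,np.median(W[m][:,2]).round(4),m.sum())
A=load('top0')['frame'].astype(int); D=load('t30')['frame'].astype(int)
d=abs(A-D).max(2)
for n,(u0,u1,v0,v1) in dict(cutters=(312,338,178,240),meter=(303,340,110,175),tape=(165,195,250,280)).items(): print(n,(d[v0:v1,u0:u1]>60).mean().round(3))
```

```text
t 30.85 p [ 0.5283 -0.0776  0.3679] phi -10.44 zax [ 0.  0. -1.] F [-0.7 -1.2 -0.1] w 44.8
pad z 0 0.0683 195
pad z -0.062 0.068 240
pad z -0.124 0.0676 256
cutters 0.0
meter 0.0
tape 0.601
```

Run:
```python
from h import *
c=load('w30'); c['p'],c['R']=st()
hsv=cv2.cvtColor(c['frame'],cv2.COLOR_BGR2HSV); b=cv2.inRange(hsv,(8,170,120),(20,255,255)); b[:250]=0; b[:,:215]=0;b[:,290:]=0
W,_=wpt(c); q=W[(b>0)&(W[...,2]>.012)]; print(len(q),cv2.minAreaRect((q[:,:2]*1000).astype(np.float32)))
print(bot.hand_in())
```

```text
t 30.85 p [ 0.5283 -0.0776  0.3679] phi -10.44 zax [ 0.  0. -1.] F [-0.7 -1.2 -0.1] w 44.8
506 ((479.7171630859375, -52.69123840332031), (48.57010269165039, 273.5804443359375), 80.20193481445312)
the job is handed in; nothing more can be done
None
```

Run:
```python
from h import *
c=load('w30'); a=np.radians(-10.47); c['p']=np.array([.5285,-.0779,.3684]); c['R']=np.array([[np.cos(a),np.sin(a),0],[np.sin(a),-np.cos(a),0],[0,0,-1]])
hsv=cv2.cvtColor(c['frame'],cv2.COLOR_BGR2HSV); b=cv2.inRange(hsv,(8,170,120),(20,255,255)); b[:270]=0; b[:,:225]=0;b[:,275:]=0
b=cv2.morphologyEx(b,cv2.MORPH_OPEN,np.ones((3,3)))
v,u=np.nonzero(b); (x,y),r=cv2.minEnclosingCircle(np.stack([u,v],1).astype(np.float32)); print(x,y,r,wray(c,x,y,.012))
```

```text
248.0 293.0 18.43918800354004 [ 0.3665993  -0.03322332  0.012     ]
```

The cassette is upright in the empty bay with its latch snapped shut over the collar. I handed the job in at about 31 s of the 64 s allowed.

**What I did**
- I pressed the latch open with closed fingertips, and the next picture showed it staying open.
- I gripped the cassette by its head end and let it pivot towards upright in a loose grip. It stuck at about 15 degrees of lean, so I tried to shake it upright.
- While I was loosening the grip further, the cassette slipped out just above the desk and landed standing on its foot. That was not planned.
- I then gripped it again across its thickness, lowered it into the bay and pressed until the latch snapped.

**Last checks**
- **Seating:** the new head is at z = 127.9 mm, against 127.9 and 128.1 mm for its neighbours.
- **Latches:** all three thumb pads are at z of about 68 mm, so all three latches are shut.
- **Cutters and multimeter:** the top view shows no change from the start.
- **Tape:** the automatic comparisons were no use. The top-view comparison flagged it, most likely because the arm hid it, and the depth check just before hand-in picked up other pixels. Locating it afterwards in the wrist picture puts it at (367, −33) mm. At the start it was at (372, −36) mm. That roughly 6 mm gap is about what I expect from a partly hidden roll, and I never moved near it.
- **Release:** opening the fingers pushed sideways with about 15 N, probably a finger against the fixed neighbouring cassette. It measured in the same place afterwards.

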